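Hang the spare probe head on the empty hook of the turning rack

TASK

Turn the probe-head carousel until its empty two-pronged hook points the same way as the pointer on its foot. Then pick up the spare probe head from the measuring stage and lower it level and gently, without dropping it, onto that hook so that both pins come up through the two holes of its yoke and the yoke lies flush on the prongs. Leave the hook at the pointer and the head hanging free there, never let the head topple, and leave the other things on the bench where they are.

Things in the scene. Friction and masses are not known exactly. Their poses are not given: they have to be found in the camera images.
- carousel: Rack for probe heads; origin on the bench on its vertical turning axis, own -x axis = pointer direction. Fixed black foot 200 mm wide. Turning disc 150 mm wide, top 150 mm above the bench, with 4 level two-pronged hooks 90 deg apart: one empty, three with a head like the spare, fast to the rack (foot at 80, grip top at 203 mm height). All that turns stays within 160 mm of the axis.
- turret (a joint): Angle of the turning top, rad, anticlockwise from above; 0 (or any whole turn) when the empty hook points exactly along the pointer. From any start it can turn there either way. Stiff bearing (0.2 N m, about 4 N at the turning post); stays where it is left.
- turning_post (a point): Centre of the top of the upright steel post by which the disc is pushed round: 16 mm in diameter, 150 to 205 mm above the bench, 55 mm from the turning axis, on the side opposite to the empty hook. Apart from it the disc carries only a hub cap on the axis, 10 mm high, 36 mm wide.
- hook_seat (a point): On the empty hook, midway between its two pins, level with the prongs' upper face (150 mm high, 130 mm from the axis). y axis: line through the pins; -x: outward. Prongs: bars along x, 12 mm wide and thick, at y = -38 and +38 mm, 64 mm gap between, ending 14 mm past the pins. Pins upright at x = 0: 8 mm in diameter, 18 mm high, the upper 8 mm tapering to 3 mm.
- load_point (a point): Fixed point where hook_seat is when the empty hook points exactly along the pointer (130 mm from the axis, 150 mm above the bench).
- pointer (a point): Top of the pointer: a 12 mm steel pin, 40 mm high, at the end of a flat bar reaching out from the foot, 190 mm from the turning axis.
- stage: Fixed low measuring stage: white slab 140 x 140 mm with a black round table 130 mm wide, upper face 30 mm above the bench. Origin under its centre. The spare head stands on it, within 30 mm of its centre.
- head_mid (a point): Centre, half-way up, of the spare probe head, upright, 123 mm tall, 0.18 to 0.35 kg. z up, y along the yoke. Black round body 36 mm wide, 70 mm tall; on it a metal yoke plate 110 (y) x 32 (x) x 8 mm, underside 8.5 mm above this point, two through holes 13 mm wide at y = -38, +38 mm; on top a black grip block 22 (x) x 40 (y) mm, 16.5 to 61.5 mm above this point. Fits either way round.
- head_yoke (a point): Centre of the underside of the spare head's yoke, on its axis, 70 mm above its foot; axes as head_mid. When hung it coincides with hook_seat.
- jar: Bystander: amber glass jar with white cap, 56 mm wide, 70 mm tall. Origin at its underside's centre.
- roll: Bystander: grey plastic ring lying flat, 90 mm wide, 20 mm tall. Origin at its underside's centre.
- refblock: Bystander: aluminium block 80 x 50 x 20 mm. Origin at its underside's centre.
- strip: Bystander: steel strip 150 x 30 x 5 mm lying flat. Origin at its underside's centre.
- dustcap: Bystander: black round cap, 60 mm wide, 30 mm tall. Origin at its underside's centre.
- driver: Bystander: black screwdriver lying down, 180 mm long. Origin under the middle of its length.
- plug: Bystander: white mains plug, 63 x 36 x 26 mm, no cable. Origin at its underside's centre.
There are look-alikes about, which are no part of the job. Leave any red or turquoise look-alike of the part that bears head_mid alone.

How it is judged:
By the outcome, as a careful person would: the job done as asked, in the order asked, and still so for the second after the job is handed in, with the robot touching nothing.
It also fails if it takes over 72 s, if anything falls off the work surface, if the arm or the gripper's body presses on something with over 40 N, if the wrist force passes 120 N, or if a joint passes its speed limit or range.

ROBOT

A 6-joint arm with a two-finger parallel gripper is mounted at the origin on the work surface. World frame = base frame: x ahead of the robot, y to its left, z up, the work surface at z = 0. Lengths are in m, angles in degrees, forces in N, time in s.
With the tool pointing down it reaches from about 0.425 to 0.95 m from the base axis. Payload 14.7 kg.
Tool frame: the origin (TCP) lies on the centre line of the jaws, within the pads' length; the fingertips stand 25 mm ahead of it and the grasp point (between the pads) lies 6 mm ahead of it; z points along the fingers, y is the direction in which the jaws open and shut (so a half turn about z gives the same grasp; the last joint's range is limited). The gripper opens to 85 mm and grips with 20 to 120 N. Pads are 22 mm wide; open, the fingers measure 114 mm over their backs; the gripper's body (76 mm by 85 mm) begins 54 mm behind the grasp point. The pads swing forward as they close: fully open they stand 13 mm farther back than shut.
Start: joints at [67.575, 27.513, 91.461, -0, 61.026, -2.67], TCP at [0.22, 0.612, 0.256] pointing down, gripper open.
Joint ranges: [-157.49, 157.49], [-46.99, 117.5], [13.45, 153.17], [-89.5, 269.5], [5.16, 153.95], [-167.48, 167.48]. Speed limits (degrees/s): [108.29, 108.29, 136.94, 172.46, 172.46, 172.46].

INTERFACE

Orientations are given as a 3x3 rotation matrix whose columns are the frame's x, y, z axes.
In Python, from bench import manip, read_camera gives the robot as it stands.
- The arm moves only by the tool arm_command, never from a script. Its argument "targets" is a list of rows, each a list of 3 entries, a list of its own where there are three numbers: the finger opening in mm, from 0 to 85.4, then the shift along the tool's x, y, z in mm, then the turn, a rotation vector about the tool's x, y, z in rad. In form: [[gripper, [tx, ty, tz], [rx, ry, rz]], ...]. A call has 1 to 20 rows; each row shifts and turns the commanded pose from where the row before left it, along the tool's axes as they then stand; what a row does not reach is not made up. A row lasts 1/8 s, in which the tool goes at most 62.5 mm and 10.7 degrees, less where a joint would pass 70% of its speed; a pose out of reach is approached as far as the arm can. A call with a gripper value outside its range is refused whole. The fingers move at their own pace and stop on an object; "squeeze" is the grip in N (left out, the last holds). Time passes only in rows, so rows that do not move let the fingers close. It gives the time, the measured TCP pose, the force and the opening at its end, in the units of the state.
- manip.read_state(): the state, without advancing time (a new reading comes with each control period).
- read_camera(name): name is "side" or "top" or "wrist"; returns a dict with "pixels" (400x640x3 uint8, red, green, blue), "intrinsics" (3x3 intrinsics, pixels), "rvec" (rotation vector, rad) and "tvec" (3), from world to camera coordinates, as OpenCV has them. Camera axes: x right, y down, z forward; pixel columns grow to the right and rows downward; lengths in m; the calibration is good to about 2 mm. A picture is of the moment at which its call begins. There is no depth.
- manip.job_done(): hands the job in, once; it reports no verdict.
The state is a dict: "clock": time; "joint_pos": joint angles; "qd": joint speeds; "joint_efforts": joint torques, N m; "tcp_pos": TCP position; "ee_rot": TCP orientation; "force": force on the tool from outside, world axes, zero at the start; "wrist_torque": the same for the moment, N m; "width": finger opening in m.
Only numpy, scipy, OpenCV 4.12 (cv2) and the standard library are available. Lean on these libraries where they do the work, as an engineer would, in place of code of your own. Each camera call takes 0.05 s, during which the arm holds its last target. There are 200 camera calls.

## Working session

There is one attempt and no reset: what is moved stays moved. The work goes in short steps, Python scripts to look and compute and a tool call to move; the robot and the scene stay as the last step left them, time stands still between calls to the robot, and variables do not carry over. Pictures are saved under pics/ and viewed, about 8 in all and at most 12, crops included, and the job is handed in when it is done.

Besides the shell and the picture viewer there is one more tool, called after "Request:" as name(argument=value, ...), one argument or row to a line, values as JSON. arm_command: Moves the arm, as the interface text tells. Its arguments: {"type":"object","properties":{"targets":{"type":"array"},"squeeze":{"type":"number"}},"required":["targets"]}

```bash
mkdir -p pics; ls
python3 - <<'E'
from bench import manip, read_camera
import cv2, numpy as np
for n in ("top","side"):
    c=read_camera(n); cv2.imwrite(f"pics/{n}0.png",c["pixels"][:,:,::-1]); np.savez(f"pics/{n}0.npz",**c)
    R=cv2.Rodrigues(np.array(c["rvec"]))[0]; print(n,c["intrinsics"],(-R.T@np.array(c["tvec"]).ravel()),R)
s=manip.read_state(); print(s)
E
```

```text
pics
top [[382.75923868   0.         324.14071639]
 [  0.         382.75923868 203.16766177]
 [  0.           0.           1.        ]] [ 0.28714968 -0.06509311  1.35276976] [[ 0.0061739  -0.99992886  0.01020531]
 [-0.98016012 -0.00807307 -0.19804283]
 [ 0.19811113 -0.00878014 -0.98014024]]
side [[385.4166213    0.         321.43130589]
 [  0.         385.4166213  201.13585389]
 [  0.           0.           1.        ]] [ 0.49651692 -0.76972147  0.91565036] [[ 0.99922011 -0.03762362  0.01198438]
 [-0.01898499 -0.72388795 -0.6896563 ]
 [ 0.03462271  0.68889092 -0.72403768]]
{'clock': 0.1, 'joint_pos': array([ 6.75747795e+01,  2.75462153e+01,  9.14901975e+01,  3.66786306e-04,
        6.10277900e+01, -2.66938356e+00]), 'qd': array([-0.04575072, -0.00935235, -0.06690463,  0.06110979,  0.09857685,
        0.09228869]), 'joint_efforts': array([-1.17049802e-05, -9.52255940e+01, -4.31036389e+01, -2.33058026e-04,
        5.51813297e-03, -5.13960458e-06]), 'tcp_pos': array([0.21954592, 0.61142667, 0.25573672]), 'ee_rot': array([[-9.41140524e-01,  3.38015276e-01, -4.32640874e-04],
       [ 3.38015548e-01,  9.41139958e-01, -1.03367433e-03],
       [ 5.77778999e-05, -1.11907214e-03, -9.99999372e-01]]), 'force': array([ 0.7204411 , -1.36771401, -0.6679131 ]), 'wrist_torque': array([0.06245937, 0.00055859, 0.03242712]), 'width': 0.08556751613441077}
```

View pics/top0.png

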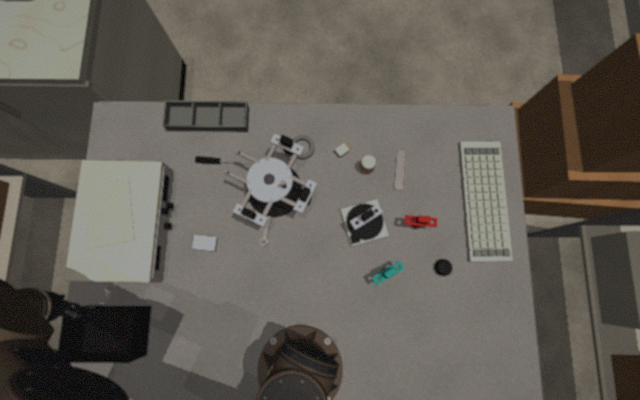

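View pics/side0.png

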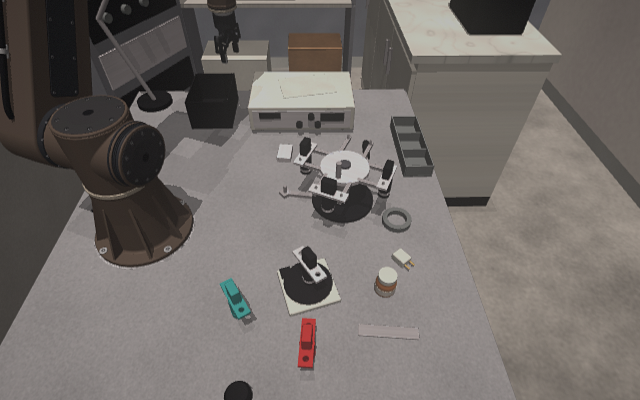

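The spare could be taken for any of these (top-image pixels): black/metal head on the stage (365,217), red look-alike (420,221), turquoise look-alike (387,272), or the three rack heads (287,143), (303,190), (252,212). By the description, I choose the one on the stage. I'll check that in a close crop.

Run:
```python
import cv2
a=cv2.imread("pics/top0.png")[125:255,200:400]; cv2.imwrite("pics/c1.png",cv2.resize(a,None,fx=4,fy=4,interpolation=cv2.INTER_CUBIC))
a=cv2.imread("pics/side0.png")[130:315,265:425]; cv2.imwrite("pics/c2.png",cv2.resize(a,None,fx=3.2,fy=3.2,interpolation=cv2.INTER_CUBIC))
```

```text
(no output)
```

View pics/c1.png

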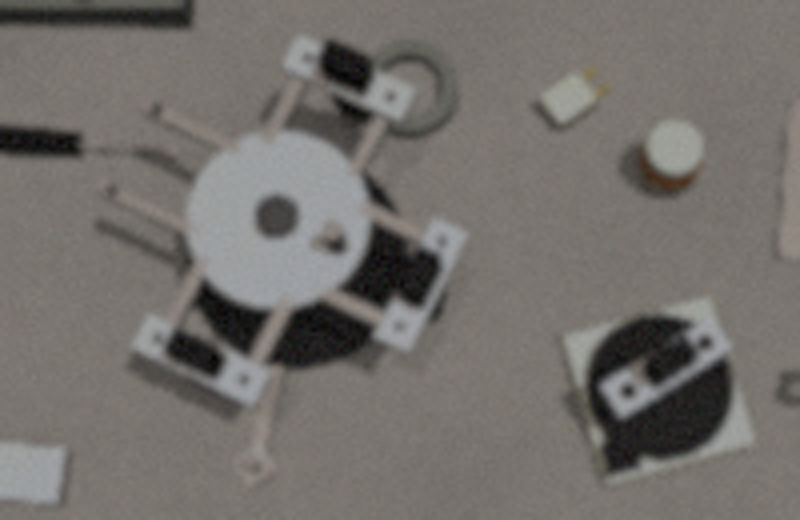

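View pics/c2.png

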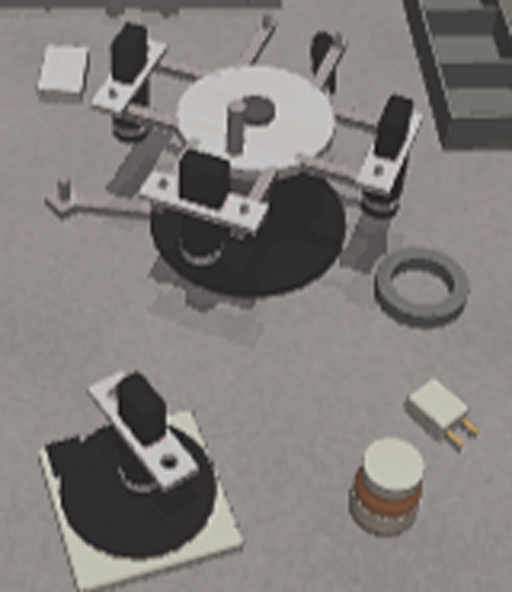

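The top crop shows the spare on the stage, with yoke holes at c1 (628,390) and (706,342). The hub is at (278,217). The empty hook's pins are at (155,110) and (112,188), pointing left. The pointer tip is at (255,465), and the post is at about (328,235) on the right. I'll triangulate these.

```bash
cat > h.py <<'E'
import numpy as np, cv2
from scipy.optimize import least_squares
def load(f): return dict(np.load(f))
def proj(c,P): return cv2.projectPoints(np.array(P,float).reshape(-1,3),np.array(c["rvec"],float),np.array(c["tvec"],float),np.array(c["intrinsics"],float),None)[0].reshape(-1,2)
def onz(c,uv,z):
    R=cv2.Rodrigues(np.array(c["rvec"],float))[0]; K=np.array(c["intrinsics"]); C=-R.T@np.array(c["tvec"]).ravel()
    d=R.T@np.linalg.inv(K)@np.array([*uv,1]); return C+d*(z-C[2])/d[2]
E
python3 - <<'E'
from h import *
T,S=load("pics/top0.npz"),load("pics/side0.npz")
t=lambda u,v:((u+.5)/4-.5+200,(v+.5)/4-.5+125)
s=lambda u,v:((u+.5)/3.2-.5+265,(v+.5)/3.2-.5+130)
# (cam, pixel, z, local r-out, lateral, hook index)
ob=[]
for k,ps in {0:[(155,110),(112,188)],1:[(158,340),(243,380)],2:[(400,325),(443,240)],3:[(392,96),(308,57)]}.items():
    for (p,l) in zip(ps,(-.038,.038)): ob.append((T,t(*p),.168 if k==0 else .158,.13,l,k))
for p,l,k in [((163,184),-.038,2),((245,209),.038,2),((112,93),-.038,1),((378,171),-.038,3)]: ob.append((S,s(*p),.158,.13,l,k))
ob+= [(S,s(268,22),.168,.13,.038,0),(S,s(338,40),.168,.13,-.038,0)]
def pts(q):
    o=[]
    for c,p,z,r,l,k in ob:
        a=q[2]+k*np.pi/2; o.append((c,p,[q[0]+r*np.cos(a)-l*np.sin(a),q[1]+r*np.sin(a)+l*np.cos(a),z]))
    return o
res=lambda q:np.concatenate([proj(c,P)[0]-p for c,p,P in pts(q)])
r=least_squares(res,[.72,.07,1.3],loss="soft_l1"); q=r.x
print("car",q[:2],"hook deg",np.degrees(q[2])); print(res(q).reshape(-1,2).round(1))
print("hub top",onz(T,t(278,217),.16),"side",onz(S,s(257,106),.16))
pt=onz(T,t(255,463),.04); ps=onz(S,s(63,182),.04); print("ptr",pt,ps)
for P in(pt,ps): d=P[:2]-q[:2]; print(np.hypot(*d),np.degrees(np.arctan2(d[1],d[0])))
a=q[2]+np.pi; po=[q[0]+.055*np.cos(a),q[1]+.055*np.sin(a),.205]; print("post",po,proj(T,po),t(328,232),proj(S,po),s(237,105))
h=[onz(T,t(*p),.108) for p in((628,390),(706,342))]; d=h[1]-h[0]; print("head",(h[0]+h[1])/2,np.hypot(*d[:2]),np.degrees(np.arctan2(d[1],d[0])), h)
print("side hole",onz(S,s(170,461),.108))
for z in (.038+.0,): pass
g=onz(S,s(141,380),.153); print("grip top side",g,"top",onz(T,t(668,355),.153))
E
```

```text
car [0.60768234 0.10261028] hook deg 65.08906471086107
[[ -0.4  -1.2]
 [ -0.8  -0.3]
 [  0.5  -0.1]
 [  0.6   0.1]
 [  0.4   0.2]
 [  0.    0.5]
 [ -0.4   0.2]
 [ -0.1   0.5]
 [  0.1   1.3]
 [ -0.2   1.2]
 [ 10.3 -12.9]
 [ -0.    1. ]
 [ -0.7  -2.4]
 [  0.   -2.2]]
hub top [0.60647915 0.10163769 0.16      ] side [0.60909491 0.10591861 0.16      ]
ptr [0.42072193 0.13054901 0.04      ] [0.42034536 0.13208839 0.04      ]
0.18903641466283033 171.50080795572447
0.1896420382166287 171.0576381397155
post [np.float64(0.5845158466614736), np.float64(0.052727282818773175), 0.205] [[282.82168469 182.09869367]] (281.625, 182.625) [[338.66229333 163.12362928]] (338.71875, 162.46875)
head [ 0.49635404 -0.21596685  0.108     ] 0.07668820241629407 -58.007198113433475 [array([ 0.47603885, -0.18344666,  0.108     ]), array([ 0.51666923, -0.24848704,  0.108     ])]
side hole [ 0.51692912 -0.24682626  0.108     ]
grip top side [ 0.49589102 -0.20283777  0.153     ] top [ 0.49760567 -0.21134202  0.153     ]
```

```bash
cat >> h.py <<'E'
from scipy.spatial.transform import Rotation as Ro
def yaw(d): d=np.radians(d); y=np.array([np.cos(d),np.sin(d),0]); z=np.array([0,0,-1.]); return np.c_[np.cross(y,z),y,z]
def plan(wps,start=None):
    """wps: (xyz, yaw deg, n rows, grip). prints rounded rows; relative to measured pose"""
    from bench import manip
    s=manip.read_state(); p=np.array(s["tcp_pos"]); R=np.array(s["ee_rot"]); out=[]
    if start is not None: p,R=np.array(start[0],float),yaw(start[1])
    for x,d,n,g in wps:
        x=np.array(x,float); R1=yaw(d)
        for i in range(n):
            f=1/(n-i); rv=Ro.from_matrix(R.T@R1).as_rotvec()*f; t=R.T@(x-p)*f*1000
            t=t.round(1); rv=rv.round(3); out.append([g,t.tolist(),rv.tolist()]); p=p+R@t/1000; R=R@Ro.from_rotvec(rv).as_matrix()
    for i in range(0,len(out),20): print(str(out[i:i+20]).replace(" ",""))
    print("end",p.round(4),Ro.from_matrix(R).as_rotvec())
E
python3 -c "
from h import *
plan([([.2195,.6114,.35],70.2,3,85),([.5845,.0527,.32],-25,16,60)])"
```

```text
[[85,[0.0,-0.0,-31.4],[-0.0,-0.0,0.0]],[85,[0.0,-0.1,-31.4],[-0.001,-0.0,0.0]],[85,[0.0,-0.0,-31.5],[-0.0,-0.0,0.001]],[60,[-33.3,-25.1,1.9],[-0.0,0.0,0.104]],[60,[-35.7,-21.5,1.9],[-0.0,0.0,0.104]],[60,[-37.8,-17.7,1.9],[-0.0,0.0,0.104]],[60,[-39.4,-13.7,1.9],[-0.0,0.0,0.104]],[60,[-40.6,-9.5,1.9],[-0.0,0.0,0.104]],[60,[-41.4,-5.3,1.9],[-0.0,0.0,0.104]],[60,[-41.7,-0.9,1.9],[-0.0,0.0,0.104]],[60,[-41.6,3.4,1.9],[-0.0,0.0,0.104]],[60,[-41.0,7.7,1.9],[-0.0,0.0,0.104]],[60,[-40.0,11.9,1.9],[-0.0,0.0,0.104]],[60,[-38.5,16.0,1.8],[-0.0,0.0,0.104]],[60,[-36.6,19.9,1.9],[-0.0,0.0,0.103]],[60,[-34.4,23.6,1.8],[-0.0,0.0,0.104]],[60,[-31.8,27.0,1.9],[-0.0,0.0,0.103]],[60,[-28.8,30.1,1.8],[-0.0,0.0,0.104]],[60,[-25.6,33.0,1.9],[-0.0,0.0,0.103]]]
end [0.5845 0.0527 0.32  ] [ 2.64929840e+00  1.68838727e+00 -2.03462136e-04]
```

Request:
arm_command(
  targets=[
    [85, [0, 0, -31.4], [0, 0, 0]],
    [85, [0, 0, -31.4], [0, 0, 0]],
    [85, [0, 0, -31.5], [0, 0, 0]],
    [60, [-33.3, -25.1, 1.9], [0, 0, 0.104]],
    [60, [-35.7, -21.5, 1.9], [0, 0, 0.104]],
    [60, [-37.8, -17.7, 1.9], [0, 0, 0.104]],
    [60, [-39.4, -13.7, 1.9], [0, 0, 0.104]],
    [60, [-40.6, -9.5, 1.9], [0, 0, 0.104]],
    [60, [-41.4, -5.3, 1.9], [0, 0, 0.104]],
    [60, [-41.7, -0.9, 1.9], [0, 0, 0.104]],
    [60, [-41.6, 3.4, 1.9], [0, 0, 0.104]],
    [60, [-41.0, 7.7, 1.9], [0, 0, 0.104]],
    [60, [-40.0, 11.9, 1.9], [0, 0, 0.104]],
    [60, [-38.5, 16.0, 1.8], [0, 0, 0.104]],
    [60, [-36.6, 19.9, 1.9], [0, 0, 0.103]],
    [60, [-34.4, 23.6, 1.8], [0, 0, 0.104]],
    [60, [-31.8, 27.0, 1.9], [0, 0, 0.103]],
    [60, [-28.8, 30.1, 1.8], [0, 0, 0.104]],
    [60, [-25.6, 33.0, 1.9], [0, 0, 0.103]],
    [60, [0, 0, 0], [0, 0, 0]],
  ],
)

```text
clock: 2.6
tcp_pos: [0.5862, 0.0511, 0.3198]
ee_rot: [[0.425, 0.905, -0.001], [0.905, -0.425, -0.0], [-0.001, -0.0, -1.0]]
force: [-0.1, 0.4, -0.0]
width: 0.0603
```

Run:
```python
from h import *; from bench import manip, read_camera
c=read_camera("wrist"); cv2.imwrite("pics/w1.png",c["pixels"][:,:,::-1]); np.savez("pics/w1.npz",**c)
s=manip.read_state(); print(s["tcp_pos"],s["ee_rot"],s["width"],s["joint_pos"])
print(proj(c,[[.5845,.0527,.205],[.6077,.1026,.16]]))
```

```text
[0.58538059 0.05235775 0.31986418] [[ 4.22963590e-01  9.06146030e-01 -1.08358273e-03]
 [ 9.06146560e-01 -4.22963843e-01 -4.54447466e-06]
 [-4.62434275e-04 -9.79962618e-04 -9.99999413e-01]] 0.0601283652435433 [2.15462073e+00 1.91947523e+01 9.54010259e+01 2.27979081e-03
 6.54662724e+01 2.71755220e+01]
[[309.4484311  202.00848042]
 [309.61007652 120.87938212]]
```

View pics/w1.png

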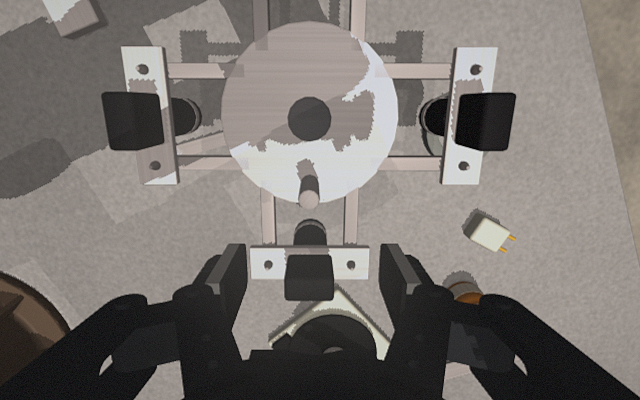

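The wrist picture shows the post at (309,200) and the hub at (309,119), within 2 px of prediction, so I'll descend and grip the post.

Request:
arm_command(
  targets=[
    [45, [0.5, -1, 32], [0, 0, 0]],
    [45, [0, 0, 32], [0, 0, 0]],
    [45, [0, 0, 32], [0, 0, 0]],
    [45, [0, 0, 32], [0, 0, 0]],
    [12, [0, 0, 0], [0, 0, 0]],
    [12, [0, 0, 0], [0, 0, 0]],
    [12, [0, 0, 0], [0, 0, 0]],
    [12, [0, 0, 0], [0, 0, 0]],
  ],
  squeeze=25,
)

```text
clock: 3.65
tcp_pos: [0.5845, 0.0548, 0.1932]
ee_rot: [[0.421, 0.907, 0.0], [0.907, -0.421, 0.001], [0.001, 0.0, -1.0]]
force: [0.4, 6.2, -8.7]
width: 0.0151
```

Request:
arm_command(
  targets=[
    [12, [0.16, 4.25, 0], [0, 0, -0.0772]],
    [12, [0.16, 4.25, 0], [0, 0, -0.0772]],
    [12, [0.16, 4.25, 0], [0, 0, -0.0772]],
    [12, [0.16, 4.25, 0], [0, 0, -0.0772]],
    [12, [0.16, 4.25, 0], [0, 0, -0.0772]],
    [12, [0.16, 4.25, 0], [0, 0, -0.0772]],
    [12, [0.16, 4.25, 0], [0, 0, -0.0772]],
    [12, [0.16, 4.25, 0], [0, 0, -0.0772]],
    [12, [0.16, 4.25, 0], [0, 0, -0.0772]],
    [12, [0.16, 4.25, 0], [0, 0, -0.0772]],
    [12, [0.16, 4.25, 0], [0, 0, -0.0772]],
    [12, [0.16, 4.25, 0], [0, 0, -0.0772]],
  ],
)

```text
clock: 5.15
tcp_pos: [0.633, 0.0557, 0.1932]
ee_rot: [[-0.474, 0.88, -0.001], [0.88, 0.474, -0.0], [0.001, -0.001, -1.0]]
force: [-6.5, 2.0, -3.5]
width: 0.0153
```

Request:
arm_command(
  targets=[
    [12, [0.16, 4.25, 0], [0, 0, -0.0772]],
    [12, [0.16, 4.25, 0], [0, 0, -0.0772]],
    [12, [0.16, 4.25, 0], [0, 0, -0.0772]],
    [12, [0.16, 4.25, 0], [0, 0, -0.0772]],
    [12, [0.16, 4.25, 0], [0, 0, -0.0772]],
    [12, [0.16, 4.25, 0], [0, 0, -0.0772]],
    [12, [0.16, 4.25, 0], [0, 0, -0.0772]],
    [12, [0.16, 4.25, 0], [0, 0, -0.0772]],
    [12, [0.16, 4.25, 0], [0, 0, -0.0772]],
    [12, [0.16, 4.25, 0], [0, 0, -0.0772]],
    [12, [0.16, 4.25, 0], [0, 0, -0.0772]],
    [12, [0.16, 4.25, 0], [0, 0, -0.0772]],
    [12, [0, 0, 0], [0, 0, 0]],
    [12, [0, 0, 0], [0, 0, 0]],
  ],
)

```text
clock: 6.9
tcp_pos: [0.6613, 0.0957, 0.1931]
ee_rot: [[-0.988, 0.152, -0.001], [0.152, 0.988, -0.0], [0.001, -0.001, -1.0]]
force: [-7.0, -0.3, -3.2]
width: 0.0151
```

Run:
```python
from h import *; from bench import manip, read_camera
ims=[]
for n in("top","side"):
    c=read_camera(n); np.savez(f"pics/{n}2.npz",**c); ims.append(c["pixels"][:,:,::-1])
a=cv2.resize(ims[0][140:260,215:335],None,fx=4,fy=4,interpolation=cv2.INTER_CUBIC); b=cv2.resize(ims[1][120:240,260:340],None,fx=4,fy=4,interpolation=cv2.INTER_CUBIC)
cv2.imwrite("pics/c3.png",np.hstack([a,b]))
s=manip.read_state(); d=s["tcp_pos"][:2]-np.array([.608,.1032]); print(s["tcp_pos"],s["force"],s["width"],np.hypot(*d),np.degrees(np.arctan2(d[1],d[0])),s["joint_pos"])
```

```text
[0.66132544 0.09565706 0.19314986] [-6.68969236  0.83974168 -3.04942573] 0.015478251206451493 0.05385627370923195 -8.051140194020675 [ 5.63568273e+00  3.25674240e+01  9.22568578e+01 -9.90357585e-03
  5.52607938e+01 -7.56115095e+01]
```

View pics/c3.png

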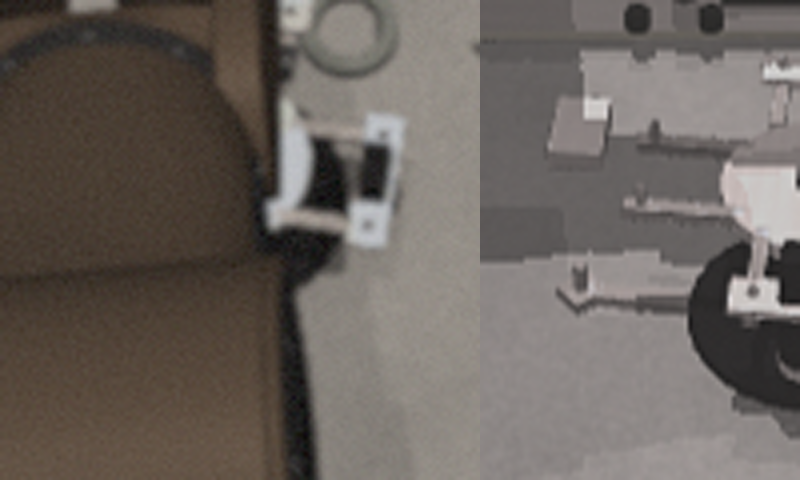

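The hook prongs now point the pointer's way. I'll release, lift and check from above with the wrist camera.

Request:
arm_command(
  targets=[
    [45, [0, 0, 0], [0, 0, 0]],
    [45, [0, 0, 0], [0, 0, 0]],
    [45, [0, 0, 0], [0, 0, 0]],
    [45, [0, 0, -25], [0, 0, 0]],
    [45, [0, 0, -35], [0, 0, 0]],
    [85, [0, 0, -40], [0, 0, 0]],
    [85, [0, 0, -40], [0, 0, 0]],
    [85, [35, 0, -40], [0, 0, 0]],
    [85, [35, 0, -25], [0, 0, 0]],
    [85, [30, 0, 0], [0, 0, 0]],
    [85, [0, 0, 0], [0, 0, 0]],
    [85, [0, 0, 0], [0, 0, 0]],
  ],
)

```text
clock: 8.5
tcp_pos: [0.564, 0.111, 0.3977]
ee_rot: [[-0.988, 0.152, 0.001], [0.152, 0.988, -0.0], [-0.001, 0.0, -1.0]]
force: [-0.1, 0.2, -0.6]
width: 0.085
```

Run:
```python
from h import *; from bench import manip, read_camera
c=read_camera("wrist"); cv2.imwrite("pics/w2.png",c["pixels"][:,:,::-1]); np.savez("pics/w2.npz",**c)
print(manip.read_state()["tcp_pos"],manip.read_state()["force"])
```

```text
[0.56412551 0.11089549 0.39738538] [ 0.26460477 -0.17191369 -0.10539215]
```

View pics/w2.png

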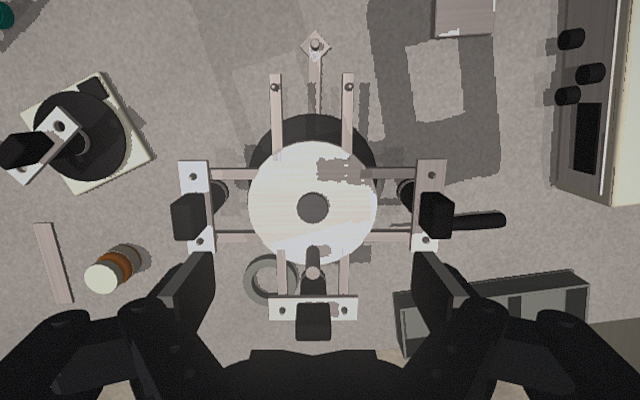

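w2 shows the prongs at (275,87) and (347,87), straddling the pointer pin at (315,43), with the hub at (313,207). I'll zoom in for precise pixels.

Run:
```python
import cv2
a=cv2.imread("pics/w2.png")[25:105,250:370]; cv2.imwrite("pics/c4.png",cv2.resize(a,None,fx=6,fy=6,interpolation=cv2.INTER_CUBIC))
```

```text
(no output)
```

View pics/c4.png

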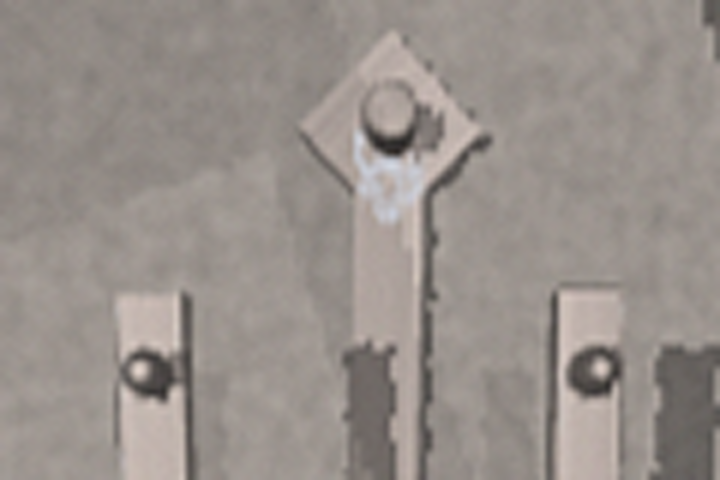

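Run:
```python
from h import *
W=load("pics/w2.npz")
m=lambda u,v:((u+.5)/6-.5+250,(v+.5)/6-.5+25)
pl,pr=onz(W,m(148,367),.168),onz(W,m(599,367),.168)
pp=onz(W,m(389,102),.04); hub=onz(W,(313,207),.16); post=onz(W,(313,271.5),.205)
print(pl,pr,np.hypot(*(pl-pr)[:2])); seat=(pl+pr)/2; d=pr-pl
n=np.array([-d[1],d[0]])/np.hypot(*d[:2]); 
if n[0]>0:n=-n
ang=lambda v:np.degrees(np.arctan2(v[1],v[0]))
print("seat",seat,"hub",hub,np.hypot(*(seat-hub)[:2]),"seat-hub",ang(seat-hub),"pins normal",ang(n),"post->seat",ang(seat-post),"axis from seat",seat[:2]-n*.13)
print("ptr",pp,np.hypot(*(pp-hub)[:2]),ang(pp-hub))
ho=[onz(W,p,.158) for p in((193,177),(200,240),(432,175),(426,240),(282,310),(346,310))]
print(np.array(ho).round(4)); c=(ho[0]+ho[3]+ho[1]+ho[2])/4;print(c,"rack axis",ang(ho[3]+ho[2]-ho[0]-ho[1]))
```

```text
[0.47368694 0.08690846 0.168     ] [0.4849301  0.16006138 0.168     ] 0.0740118829646181
seat [0.47930852 0.12348492 0.168     ] hub [0.60557885 0.10527153 0.16      ] 0.1275771268583452 seat-hub 171.79219411224298 pins normal 171.2623606396892 post->seat 171.60026887489076 axis from seat [0.60779978 0.1037366 ]
ptr [0.41969593 0.13597651 0.04      ] 0.18840184482881572 170.62032092881344
[[ 0.5524 -0.0189  0.158 ]
 [ 0.6257 -0.0293  0.158 ]
 [ 0.5899  0.2388  0.158 ]
 [ 0.6654  0.2278  0.158 ]
 [ 0.7312  0.0475  0.158 ]
 [ 0.7432  0.1251  0.158 ]]
[0.60834071 0.1046007  0.158     ] rack axis 81.47255524519778
```

Hook direction is about 171.4° and the pointer about 170.6–171.5°, so they agree within 1°. Now I'll go over the spare head, and take clear pictures of the carousel on the way.

```bash
python3 -c "
from h import *
plan([([.4964,-.216,.30],32,12,60)])
W=load('pics/w2.npz'); print(onz(W,(59.5,127),.108))"
```

```text
[[60,[1.4,-27.8,8.1],[0.0,0.0,0.072]],[60,[-0.6,-27.8,8.1],[0.0,0.0,0.072]],[60,[-2.6,-27.7,8.1],[0.0,0.0,0.072]],[60,[-4.6,-27.4,8.1],[0.0,0.0,0.071]],[60,[-6.5,-27.1,8.1],[0.0,0.0,0.072]],[60,[-8.4,-26.5,8.1],[0.0,0.0,0.071]],[60,[-10.3,-25.9,8.1],[0.0,0.0,0.072]],[60,[-12.1,-25.0,8.1],[0.0,0.0,0.071]],[60,[-13.8,-24.1,8.1],[0.0,0.0,0.072]],[60,[-15.6,-23.1,8.2],[0.0,0.0,0.071]],[60,[-17.1,-21.9,8.1],[0.0,0.0,0.072]],[60,[-18.7,-20.6,8.2],[0.0,0.0,0.071]]]
end [ 0.4964 -0.216   0.3   ] [1.52274993e+00 2.74759475e+00 8.33548565e-05]
[ 0.47686176 -0.18059913  0.108     ]
```

Request:
arm_command(
  targets=[
    [60, [1.4, -27.8, 8.1], [0, 0, 0.072]],
    [60, [-0.6, -27.8, 8.1], [0, 0, 0.072]],
    [60, [-2.6, -27.7, 8.1], [0, 0, 0.072]],
    [60, [-4.6, -27.4, 8.1], [0, 0, 0.071]],
    [60, [-6.5, -27.1, 8.1], [0, 0, 0.072]],
    [60, [-8.4, -26.5, 8.1], [0, 0, 0.071]],
    [60, [-10.3, -25.9, 8.1], [0, 0, 0.072]],
    [60, [-12.1, -25.0, 8.1], [0, 0, 0.071]],
    [60, [-13.8, -24.1, 8.1], [0, 0, 0.072]],
    [60, [-15.6, -23.1, 8.2], [0, 0, 0.071]],
    [60, [-17.1, -21.9, 8.1], [0, 0, 0.072]],
    [60, [-18.7, -20.6, 8.2], [0, 0, 0.071]],
    [60, [0, 0, 0], [0, 0, 0]],
    [60, [0, 0, 0], [0, 0, 0]],
  ],
)

```text
clock: 10.3
tcp_pos: [0.496, -0.216, 0.2998]
ee_rot: [[-0.53, 0.848, -0.0], [0.848, 0.53, 0.0], [0.001, -0.0, -1.0]]
force: [-0.6, 0.6, 0.2]
width: 0.0603
```

Run:
```python
from h import *; from bench import manip, read_camera
c=read_camera("wrist"); np.savez("pics/w3.npz",**c); a=c["pixels"][60:360,170:450,::-1]
t=read_camera("top"); np.savez("pics/top3.npz",**t); b=cv2.resize(np.ascontiguousarray(t["pixels"][140:250,215:325,::-1]),None,fx=4,fy=4,interpolation=cv2.INTER_CUBIC)
im=np.zeros((520,800,3),np.uint8); im[:375,:350]=cv2.resize(np.ascontiguousarray(a),None,fx=1.25,fy=1.25); im[:440,355:795]=b; cv2.imwrite("pics/c5.png",im)
s=manip.read_state();print(s["tcp_pos"],s["ee_rot"])
```

```text
[ 0.49612354 -0.21546658  0.30016372] [[-5.31110089e-01  8.47302814e-01  1.19117933e-04]
 [ 8.47302822e-01  5.31110085e-01  6.74555067e-05]
 [-6.10949503e-06  1.36755261e-04 -9.99999991e-01]]
```

View pics/c5.png

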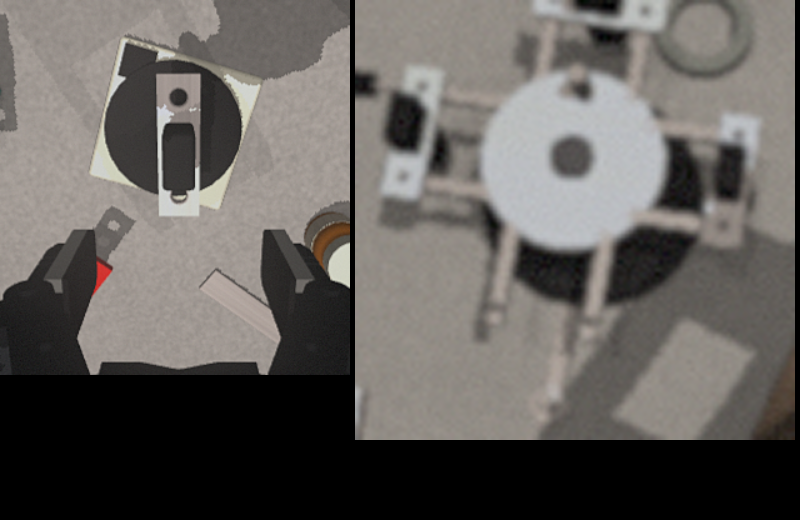

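Run:
```python
from h import *
W=load("pics/w3.npz");T=load("pics/top3.npz")
m=lambda u,v:((u+.5)/1.25-.5+170,(v+.5)/1.25-.5+60)
t=lambda u,v:((u-355+.5)/4-.5+215,(v+.5)/4-.5+140)
k=[onz(W,m(*p),.108) for p in((157,73.5),(200,73.5),(159,216),(199.5,215.5))]
h=onz(W,m(178,97),.108); c=sum(k)/4; ax=(k[0]+k[1]-k[2]-k[3]); ang=lambda v:np.degrees(np.arctan2(v[1],v[0]))
print("yoke c",c,"len",np.hypot(*ax[:2])/2,"ang",ang(ax),"hole",h,"c from hole",h[:2]-.038*ax[:2]/np.hypot(*ax[:2]))
hub=onz(T,t(571,157),.16);p1=onz(T,t(494,313),.168);p2=onz(T,t(590,327),.168);po=onz(T,t(547,404),.04); seat=(p1+p2)/2
print("hub",hub,"seat",seat,ang(seat-hub),"pins",p1,p2,ang(p2-p1)+90,"ptr",po,ang(po-hub))
# dark-blob centroid for hub
g=T["pixels"].astype(float).mean(2); print(g[172:187,262:276].round(0).astype(int))
```

```text
yoke c [ 0.49584034 -0.21451787  0.108     ] len 0.10960104068378751 ang 122.35738794403748 hole [ 0.47507622 -0.18259732  0.108     ] c from hole [ 0.49541377 -0.21469691]
hub [0.60646483 0.10324316 0.16      ] seat [0.47253181 0.12017436 0.168     ] 172.79514728743635 pins [0.47777108 0.15783219 0.168     ] [0.46729255 0.08251653 0.168     ] -7.9206110719310345 ptr [0.41984669 0.13308206 0.04      ] 170.9157122680415
[[192 189 190 191 192 186 184 188 189 188 188 192 191 190]
 [190 190 189 184 177 170 159 157 161 169 181 187 189 189]
 [188 185 180 165 149 130 116 108 117 131 152 172 184 192]
 [190 180 159 131 106  89  79  81  86  95 116 147 171 189]
 [186 170 137 100  82  77  80  82  78  85  91 120 158 184]
 [184 164 116  85  83  80  84  81  83  81  83 108 150 179]
 [185 156 109  79  79  80  78  82  81  79  83 100 140 176]
 [185 157 109  82  78  82  80  84  80  80  80  94 132 171]
 [186 160 113  78  78  81  81  80  79  84  80 102 141 174]
 [186 165 124  89  73  77  81  80  86  80  81 110 155 183]
 [189 176 143 109  83  75  81  75  79  82  95 127 168 185]
 [193 185 169 138 113  98  94  94  93  99 126 157 182 191]
 [192 189 184 173 154 145 139 139 137 145 162 179 189 191]
 [190 191 190 190 186 181 178 179 179 179 185 189 192 188]
 [190 188 189 194 190 193 191 192 192 192 191 192 189 191]]
```

Wrist view: the yoke lies along the tool's x axis, centred within 1 mm of the TCP, with angle 122.4° against 122.1°. I'll descend, grip and lift slightly.

Request:
arm_command(
  targets=[
    [60, [1, 0, 35], [0, 0, -0.005]],
    [60, [0, 0, 40], [0, 0, 0]],
    [60, [0, 0, 40], [0, 0, 0]],
    [60, [0, 0, 25], [0, 0, 0]],
    [60, [0, 0, 20], [0, 0, 0]],
    [60, [0, 0, 0], [0, 0, 0]],
    [15, [0, 0, 0], [0, 0, 0]],
    [15, [0, 0, 0], [0, 0, 0]],
    [15, [0, 0, 0], [0, 0, 0]],
    [15, [0, 0, 0], [0, 0, 0]],
    [15, [0, 0, 0], [0, 0, 0]],
    [15, [0, 0, 0], [0, 0, 0]],
  ],
  squeeze=50,
)

```text
clock: 11.9
tcp_pos: [0.4957, -0.2152, 0.1412]
ee_rot: [[-0.534, 0.845, 0.002], [0.845, 0.534, -0.001], [-0.001, 0.001, -1.0]]
force: [-0.5, 0.7, 6.7]
width: 0.0216
```

Request:
arm_command(
  targets=[
    [15, [0, 0, -6], [0, 0, 0]],
    [15, [0, 0, -15], [0, 0, 0]],
    [15, [0, 0, -25], [0, 0, 0]],
    [15, [0, 0, -35], [0, 0, 0]],
    [15, [0, 0, -35], [0, 0, 0]],
    [15, [0, 0, -35], [0, 0, 0]],
    [15, [0, 0, -30], [0, 0, 0]],
    [15, [0, 0, -9], [0, 0, 0]],
    [15, [0, 0, 0], [0, 0, 0]],
  ],
)

```text
clock: 13.02
tcp_pos: [0.4951, -0.215, 0.3304]
ee_rot: [[-0.534, 0.845, 0.001], [0.845, 0.534, -0.0], [-0.001, 0.0, -1.0]]
force: [-1.4, 1.0, -5.2]
width: 0.0217
```

Run:
```python
from h import *; from bench import manip, read_camera
c=read_camera("wrist"); np.savez("pics/w4.npz",**c); cv2.imwrite("pics/c6.png",cv2.resize(np.ascontiguousarray(c["pixels"][80:380,190:430,::-1]),None,fx=2,fy=2))
s=manip.read_state();print(s["tcp_pos"],s["ee_rot"],s["force"],s["wrist_torque"],s["width"])
plan([([.4793,.1232,.36],-8.6,16,15)])
```

```text
[ 0.49478002 -0.21481482  0.3294756 ] [[-5.34387376e-01  8.45239391e-01 -7.10009358e-04]
 [ 8.45239429e-01  5.34387682e-01  3.36503725e-04]
 [ 6.63846458e-04 -4.20304561e-04 -9.99999691e-01]] [-0.10719679 -0.67609857 -3.89288872] [0.00359693 0.01188516 0.02121358] 0.021647976266110144
[[15,[18.4,10.5,-1.9],[-0.0,-0.0,0.045]],[15,[18.8,9.6,-1.9],[-0.0,-0.0,0.045]],[15,[19.2,8.8,-1.9],[-0.0,-0.0,0.045]],[15,[19.6,7.9,-1.9],[-0.0,-0.0,0.045]],[15,[20.0,7.0,-1.9],[-0.0,-0.0,0.044]],[15,[20.2,6.1,-1.9],[-0.0,-0.0,0.045]],[15,[20.5,5.2,-1.9],[-0.0,-0.0,0.044]],[15,[20.7,4.3,-1.9],[-0.0,-0.0,0.045]],[15,[20.9,3.4,-1.9],[-0.0,-0.0,0.044]],[15,[21.0,2.4,-1.9],[-0.0,-0.0,0.045]],[15,[21.1,1.5,-1.9],[-0.0,-0.0,0.044]],[15,[21.1,0.6,-1.9],[-0.0,-0.0,0.045]],[15,[21.2,-0.4,-1.9],[-0.0,-0.0,0.044]],[15,[21.1,-1.3,-1.9],[-0.0,-0.0,0.045]],[15,[21.0,-2.3,-1.9],[-0.0,-0.0,0.044]],[15,[21.0,-3.1,-1.9],[-0.001,-0.0,0.045]]]
end [0.4793 0.1232 0.36  ] [2.38185178e+00 2.04846971e+00 5.49770888e-04]
```

View pics/c6.png

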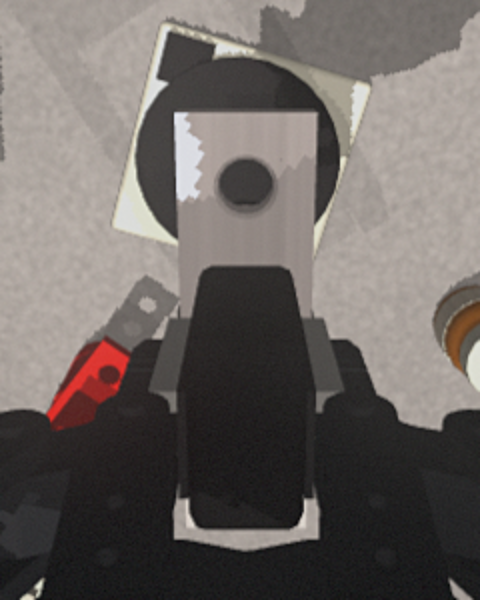

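Run:
```python
from h import *
from bench import manip
W=load("pics/w4.npz"); s=manip.read_state(); p,R=s["tcp_pos"],s["ee_rot"]
m=lambda u,v:((u+.5)/2-.5+190,(v+.5)/2-.5+80)
z=p[2]-.0332
for n,q in dict(hole=(245.5,184),c1=(174,112),c2=(318,112)).items(): print(n,(R.T@(onz(W,m(*q),z)-p)*1000).round(2))
# w2 pins in tool frame then
W2=load("pics/w2.npz"); g=lambda u,v:((u+.5)/6-.5+250,(v+.5)/6-.5+25)
pl,pr=onz(W2,g(148,367),.168),onz(W2,g(599,367),.168); print(pl,pr)
```

```text
hole [38.52  0.29 33.23]
c1 [ 54.81 -15.63  33.24]
c2 [54.82 16.43 33.23]
[0.47368694 0.08690846 0.168     ] [0.4849301  0.16006138 0.168     ]
```

Held level and centred on the TCP to within 0.5 mm. I'll carry it over the hook.

Request:
arm_command(
  targets=[
    [15, [9, 5, -1.9], [0, 0, 0.0225]],
    [15, [9.4, 5.5, 0], [0, 0, 0.0225]],
    [15, [18.8, 9.6, -1.9], [0, 0, 0.045]],
    [15, [19.2, 8.8, -1.9], [0, 0, 0.045]],
    [15, [19.6, 7.9, -1.9], [0, 0, 0.045]],
    [15, [20.0, 7.0, -1.9], [0, 0, 0.044]],
    [15, [20.2, 6.1, -1.9], [0, 0, 0.045]],
    [15, [20.5, 5.2, -1.9], [0, 0, 0.044]],
    [15, [20.7, 4.3, -1.9], [0, 0, 0.045]],
    [15, [20.9, 3.4, -1.9], [0, 0, 0.044]],
    [15, [21.0, 2.4, -1.9], [0, 0, 0.045]],
    [15, [21.1, 1.5, -1.9], [0, 0, 0.044]],
    [15, [21.1, 0.6, -1.9], [0, 0, 0.045]],
    [15, [21.2, -0.4, -1.9], [0, 0, 0.044]],
    [15, [21.1, -1.3, -1.9], [0, 0, 0.045]],
    [15, [21.0, -2.3, -1.9], [0, 0, 0.044]],
    [15, [11.0, -1.6, 0], [0, 0, 0.025]],
    [15, [10.0, -1.5, -1.9], [0, 0, 0.02]],
    [15, [0, 0, 0], [0, 0, 0]],
    [15, [0, 0, 0], [0, 0, 0]],
  ],
)

```text
clock: 15.58
tcp_pos: [0.4799, 0.1227, 0.3597]
ee_rot: [[0.149, 0.989, -0.001], [0.989, -0.149, -0.0], [-0.001, -0.001, -1.0]]
force: [0.3, -0.3, -3.3]
width: 0.0214
```

Run:
```python
from h import *
plan([([.479,.123,.222],-8.6,9,15)])
from bench import manip
s=manip.read_state(); print(s["tcp_pos"],s["ee_rot"],s["width"],s["force"])
```

```text
[[15,[0.0,-0.1,15.3],[-0.0,0.0,0.0]],[15,[0.0,-0.1,15.3],[-0.0,0.0,0.0]],[15,[0.0,-0.1,15.3],[-0.0,0.0,0.0]],[15,[0.0,-0.1,15.3],[-0.0,0.0,0.0]],[15,[0.0,-0.1,15.3],[-0.0,0.0,0.0]],[15,[0.1,-0.1,15.3],[-0.0,0.0,0.0]],[15,[0.0,-0.1,15.3],[-0.0,0.0,0.0]],[15,[0.1,-0.0,15.3],[-0.001,0.0,0.0]],[15,[0.0,-0.1,15.3],[-0.0,0.001,0.0]]]
end [0.479 0.123 0.222] [-2.38095419e+00 -2.04883509e+00 -2.33133175e-04]
[0.4799021  0.12270572 0.35971317] [[ 1.49109643e-01  9.88819774e-01 -1.33025307e-03]
 [ 9.88820497e-01 -1.49110275e-01 -3.88635397e-04]
 [-5.82644767e-04 -1.25743222e-03 -9.99999040e-01]] 0.021442110516946167 [ 0.31067572 -0.33425987 -3.28646138]
```

Request:
arm_command(
  targets=[
    [15, [0.2, -0.8, 15], [0, 0, 0]],
    [15, [0, 0, 22], [0, 0, 0]],
    [15, [0, 0, 25], [0, 0, 0]],
    [15, [0, 0, 25], [0, 0, 0]],
    [15, [0, 0, 22], [0, 0, 0]],
    [15, [0, 0, 15], [0, 0, 0]],
    [15, [0, 0, 10], [0, 0, 0]],
    [15, [0, 0, 4], [0, 0, 0]],
    [15, [0, 0, 0], [0, 0, 0]],
  ],
)

```text
clock: 16.7
tcp_pos: [0.4796, 0.1234, 0.2226]
ee_rot: [[0.15, 0.989, 0.0], [0.989, -0.15, 0.0], [0.0, 0.0, -1.0]]
force: [0.2, -0.3, -3.3]
width: 0.0215
```

Run:
```python
from h import *; from bench import manip, read_camera
c=read_camera("wrist"); np.savez("pics/w5.npz",**c); d=read_camera("side"); np.savez("pics/side5.npz",**d)
a=cv2.resize(np.ascontiguousarray(c["pixels"][60:260,230:400,::-1]),None,fx=2.4,fy=2.4,interpolation=cv2.INTER_CUBIC)
b=cv2.resize(np.ascontiguousarray(d["pixels"][95:225,265:355,::-1]),None,fx=3.69,fy=3.69,interpolation=cv2.INTER_CUBIC)[:480]
im=np.hstack([a,np.pad(b,((0,480-b.shape[0]),(0,0),(0,0)))]); print(im.shape); cv2.imwrite("pics/c7.png",im)
s=manip.read_state();print(s["tcp_pos"],s["ee_rot"],s["force"])
```

```text
(480, 740, 3)
[0.47978982 0.12343979 0.22301309] [[ 1.49585950e-01  9.88748302e-01  9.16284255e-04]
 [ 9.88748673e-01 -1.49586181e-01  1.88849021e-04]
 [ 3.23787612e-04  8.77725681e-04 -9.99999562e-01]] [ 0.18531519 -0.07818812 -2.30869734]
```

View pics/c7.png

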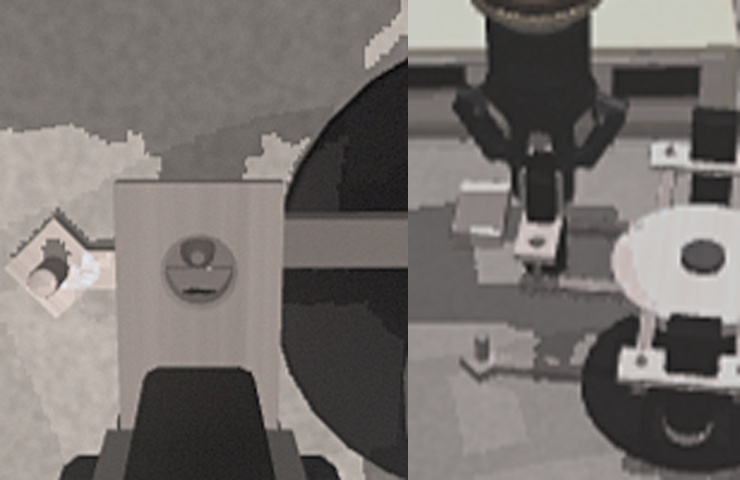

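Run:
```python
from h import *; from bench import manip
W=load("pics/w5.npz"); s=manip.read_state(); p,R=s["tcp_pos"],s["ee_rot"]
m=lambda u,v:((u+.5)/2.4-.5+230,(v+.5)/2.4-.5+60)
tl=lambda P:(R.T@(P-p)*1000).round(2)
h=tl(onz(W,m(200,270),.1898)); q=tl(onz(W,m(197,257),.168)); print("hole",h,"pin",q, "d",q-h)
# prong edges at hook end: (285,212) & (285,267), z=.15
print("prong",tl(onz(W,m(300,213),.15)),tl(onz(W,m(300,268),.15)), "yoke end", tl(onz(W,m(115,181),.1898)),tl(onz(W,m(283,181),.1898)))
R0=cv2.Rodrigues(W["rvec"])[0]; print("cam",tl(-R0.T@W["tvec"].ravel()))
```

```text
hole [38.93  0.18 33.23] pin [37.43 -0.47 55.02] d [-1.5  -0.65 21.79]
prong [44.62 23.73 73.05] [31.46 24.18 73.04] yoke end [ 55.58 -15.47  33.22] [55.59 15.44 33.24]
cam [  68.82    0.16 -115.98]
```

The pin lies within the hole, about 1.2 mm off in x and 0.6 mm in y. I'll correct that and lower in stages, watching the force.

Request:
arm_command(
  targets=[
    [15, [-1.1, -0.6, 0], [0, 0, 0]],
    [15, [0, 0, 4], [0, 0, 0]],
    [15, [0, 0, 4], [0, 0, 0]],
    [15, [0, 0, 4], [0, 0, 0]],
    [15, [0, 0, 3], [0, 0, 0]],
    [15, [0, 0, 3], [0, 0, 0]],
    [15, [0, 0, 2], [0, 0, 0]],
    [15, [0, 0, 2], [0, 0, 0]],
    [15, [0, 0, 0], [0, 0, 0]],
  ],
)

```text
clock: 17.92
tcp_pos: [0.4786, 0.1224, 0.2004]
ee_rot: [[0.15, 0.989, -0.0], [0.989, -0.15, -0.0], [-0.0, -0.0, -1.0]]
force: [0.0, 1.3, -2.3]
width: 0.0214
```

Request:
arm_command(
  targets=[
    [15, [0, 0, 1.5], [0, 0, 0]],
    [15, [0, 0, 1.5], [0, 0, 0]],
    [15, [0, 0, 1.5], [0, 0, 0]],
    [15, [0, 0, 1], [0, 0, 0]],
    [15, [0, 0, 1], [0, 0, 0]],
    [15, [0, 0, 0.6], [0, 0, 0]],
    [15, [0, 0, 0], [0, 0, 0]],
  ],
)

```text
clock: 18.8
tcp_pos: [0.4787, 0.1223, 0.1934]
ee_rot: [[0.15, 0.989, -0.0], [0.989, -0.15, -0.0], [-0.0, -0.0, -1.0]]
force: [-0.9, 1.0, -3.9]
width: 0.0211
```

Request:
arm_command(
  targets=[
    [15, [0, 0, 0.5], [0, 0, 0]],
    [15, [0, 0, 0.5], [0, 0, 0]],
    [15, [0, 0, 0.4], [0, 0, 0]],
    [15, [0, 0, 0], [0, 0, 0]],
  ],
)

```text
clock: 19.3
tcp_pos: [0.4787, 0.1224, 0.192]
ee_rot: [[0.15, 0.989, -0.0], [0.989, -0.15, -0.0], [-0.0, -0.0, -1.0]]
force: [0.3, 0.2, -2.6]
width: 0.0218
```

Request:
arm_command(
  targets=[
    [15, [0, 0, 0.4], [0, 0, 0]],
    [15, [0, 0, 0.4], [0, 0, 0]],
    [15, [0, 0, 0.3], [0, 0, 0]],
    [15, [0, 0, 0], [0, 0, 0]],
  ],
)

```text
clock: 19.8
tcp_pos: [0.4787, 0.1224, 0.1912]
ee_rot: [[0.15, 0.989, 0.0], [0.989, -0.15, 0.0], [0.0, 0.0, -1.0]]
force: [-2.0, 0.4, 4.3]
width: 0.0214
```

Contact at the expected height: TCP at 0.191 puts the yoke at 150 mm, and the upward force is about 7 N. I'll release and rise.

Request:
arm_command(
  targets=[
    [26, [0, 0, 0], [0, 0, 0]],
    [32, [0, 0, 0], [0, 0, 0]],
    [45, [0, 0, 0], [0, 0, 0]],
    [50, [0, 0, 0], [0, 0, 0]],
    [50, [0, 0, 0], [0, 0, 0]],
    [50, [0, 0, -10], [0, 0, 0]],
    [50, [0, 0, -25], [0, 0, 0]],
    [50, [0, 0, -35], [0, 0, 0]],
    [50, [0, 0, -40], [0, 0, 0]],
    [50, [0, 0, -40], [0, 0, 0]],
    [50, [-20, 0, -20], [0, 0, 0]],
    [50, [-30, 0, 0], [0, 0, 0]],
    [50, [-40, 0, 0], [0, 0, 0]],
    [50, [-40, 0, 0], [0, 0, 0]],
    [50, [-40, 0, 0], [0, 0, 0]],
    [50, [-40, 0, 0], [0, 0, 0]],
    [50, [-20, 0, 0], [0, 0, 0]],
    [50, [0, 0, 0], [0, 0, 0]],
  ],
)

```text
clock: 22.05
tcp_pos: [0.444, -0.1061, 0.3615]
ee_rot: [[0.152, 0.988, 0.001], [0.988, -0.152, -0.0], [-0.0, 0.001, -1.0]]
force: [-0.1, 0.7, 0.0]
width: 0.0502
```

Run:
```python
from h import *; from bench import manip, read_camera
c=read_camera("top"); np.savez("pics/top6.npz",**c); d=read_camera("side"); np.savez("pics/side6.npz",**d); w=read_camera("wrist"); np.savez("pics/w6.npz",**w)
a=cv2.resize(np.ascontiguousarray(c["pixels"][140:250,215:325,::-1]),None,fx=3.5,fy=3.5,interpolation=cv2.INTER_CUBIC)
b=cv2.resize(np.ascontiguousarray(d["pixels"][120:230,260:370,::-1]),None,fx=3.5,fy=3.5,interpolation=cv2.INTER_CUBIC)
e=cv2.resize(np.ascontiguousarray(w["pixels"][:200,:,::-1]),(640,200))
im=np.zeros((600,800,3),np.uint8); im[:385,:385]=a; im[:385,400:785]=b; im[395:595,:640]=e; cv2.imwrite("pics/c8.png",im)
s=manip.read_state();print(s["tcp_pos"],s["force"],s["clock"])
```

```text
[ 0.44431608 -0.10444351  0.36120937] [ 0.80466839 -0.41932126 -0.42669843] 22.2
```

View pics/c8.png

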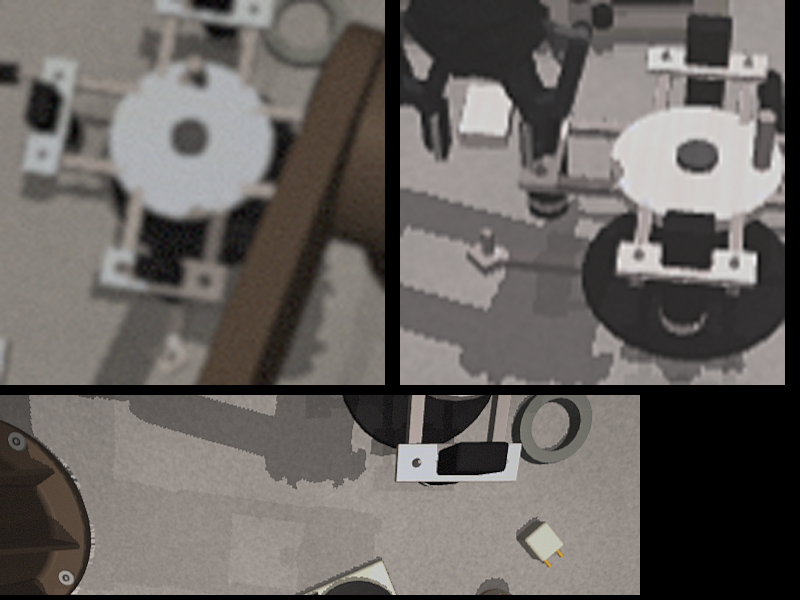

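The head hangs flush on the hook, with pins at c8 (123,267) and (203,283) and the pointer at (173,350). One numeric check of the angle, then hand-in.

Run:
```python
from h import *
T=load("pics/top6.npz"); t=lambda u,v:((u+.5)/3.5-.5+215,(v+.5)/3.5-.5+140)
p1,p2=onz(T,t(123,267),.163),onz(T,t(203,282),.163); hub=onz(T,t(189,138),.16); po=onz(T,t(174,348),.04)
ang=lambda v:np.degrees(np.arctan2(v[1],v[0])); s=(p1+p2)/2
print(s,hub,np.hypot(*(p1-p2)[:2]),ang(s-hub),ang(p2-p1)+90+180,"ptr",po,ang(po-hub))
```

```text
[0.47824707 0.12165773 0.163     ] [0.60581278 0.10316308 0.16      ] 0.07338011795661867 171.7506567132852 169.74577685140616 ptr [0.42521714 0.12735491 0.04      ] 172.37031896975788
```

Hook and pointer agree within the measuring noise (171.7° against about 171–172°), and the arm is clear, so I'm handing in.

```bash
python3 -c "
from bench import manip
manip.job_done()"
```

```text
the job is handed in; nothing more can be done
```

I turned the carousel about 106° by its post, so the empty hook points along the pointer. The spare head from the stage now hangs on that hook. I handed the job in at about 22 s; no verdict was reported.

**Seating:** I lowered the head level. The upward force was about 7 N at first contact, with the yoke at the expected 150 mm height. After release, the last pictures show both pins in the yoke holes and the yoke lying level on the prongs. The arm is clear and touching nothing.

**Alignment:** My measurements of the two directions disagreed slightly. The hook came out at 171.3–171.8° from most measurements. One low-resolution top-view reading put it at 172.8°, and a last check through the pins gave 169.7°. The pointer came out at 170.4–172.4°. They agree to about 1°, which is the measuring noise, so I made no further correction.

**Bystanders:** The red and turquoise look-alikes and the other bench objects were not touched. I did not measure their positions again at the end.

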